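Clamp the parrot's perch bar with the adjustable handle

TASK

The acrylic perch bar lies loose under the screw clamp of the parrot's play stand: tighten the clamp with its black adjustable handle, clockwise seen from above, until the bar is held firm, which is when the handle pushes back about 4.5 N more at its grip (70 mm from the screw's axis) than while it still ran free, and never 7.5 N more, which would crack the acrylic. The two posts keep the handle from going right round, so near a post lift it off its serrations, swing it back, let it drop home again and turn on. Leave the handle down in its serrations, the bar in its saddle and the bird's things where they stand.

Things in the scene. Friction and masses are not known exactly. Their poses are not given: they have to be found in the camera images.
- stand: Play stand, fixed: plywood board 220 (x) x 180 (y) x 18 with a two-column steel screw clamp at its middle. Origin: underside centre of the board, below the screw's axis; x along the perch bar, the robot on its -x side. A steel bridge between the posts, top 84 above the shelf, holds the upright screw, which only turns; it drives a pressure foot down below the bridge onto the bar.
- post_l: Steel post of the clamp, 16 across, 34 from the screw's axis on the stand's +y side, top 142 above the shelf. Origin: its foot. The handle's arm meets it at a yaw of -1.14 rad against the stand's.
- post_r: The same on the stand's -y side; the handle's arm meets it at a yaw of +1.14 rad against the stand's. The arm meets the posts whether lifted or not.
- screw_top (a point): Point on the screw's axis at the bridge's top (fixed). Clockwise from above (yaw falling) drives the foot down 1.2 mm per rad. The screw stays where it is left; the handle keeps its height. The foot hangs 0.3 to 3.1 mm clear at the start: it meets the bar after 0.3 to 2.6 rad in all (never before a post is reached) and is firm some 0.4 rad later: hidden, different each time, only felt.
- handle: Adjustable clamping handle on the screw, black: hub 31 across, 38 high, and a straight arm, 12 wide, flat-sided, 15 deep, along the body's -x, rising outward by 16 degrees; its tip 96 from the axis, its top 50 above the hub's underside. Origin: on the axis at the hub's underside, about 90 above the shelf when seated. Its yaw less the stand's is 0 when the arm points along the stand's -x.
- grip (a point): Where to pinch the seated arm: middle of its section, 70 from the axis, about 127 above the shelf; y across it. Turning free takes 5.7 N here (0.40 N m about the axis, any twist of the hand counted in); held still after a step 3 to 4.5 N is left. Once the foot bears, both grow 10 N per rad: 2.1 N (0.15 N m) over free is still loose, 4.5 N (0.31) firm, 7.5 N (0.53) cracks the bar.
- handle_lift (a joint): Height of the handle off its serrations, in m: 0 seated, 0.010 at most. Seated, its 12 serrations (every 30 degrees, some 4 degrees of play) turn the screw; raised 7 mm or more it swings free, clear of them. A spring and its weight press it down with 5 N, 7 N at the top. Lowered tooth on tooth it stays up 3 to 6 mm until turned up to 15 degrees and let down; let go over a gap, it drops by itself.
- perch: The perch bar, clear frosted acrylic, 300 (x) x 30 (y) x 18 (z), loose, 0.19 kg. Origin: underside centre. It lies level in the saddle, under the screw's foot.
- saddle: Dark steel channel on the stand's board under the bar, 70 (x) x 41 (y), floor about 16 high with cheeks 10 higher, 33 apart inside; fixed. Origin: underside centre. The bar's pressure on it counts: 120 N is firm enough, 450 N cracks the bar.
- block_a: Pine block 40 x 28 x 30, standing on the stand's board. Origin: underside centre. Leave it alone.
- block_b: Pine block 45 x 45 x 25 on the shelf. Origin: underside centre. Leave it alone.
- block_c: Pine block 50 x 30 x 40 on the shelf. Origin: underside centre. Leave it alone.
- bell: Stainless steel bell, 42 across and 44 high, standing on the stand's board. Origin: underside centre. Leave it alone.
- foot_toy: Red acrylic foot toy, a dumbbell standing on end, 52 high, 32 across, on the shelf. Origin: underside centre. Leave it alone.
- dish: Green ceramic treat dish, 120 across, 36 high, on the shelf. Origin: underside centre. Leave it alone.

How it is judged:
By the outcome, as a careful person would: the job done as asked, in the order asked, and still so for the second after the job is handed in, with the robot touching nothing.
It also fails if it takes over 64 s, if anything falls off the work surface, if the arm or the gripper's body presses on something with over 40 N, if the wrist force passes 120 N, or if a joint passes its speed limit or range.

ROBOT

A 6-joint arm with a two-finger parallel gripper is mounted at the origin on the work surface. World frame = base frame: x ahead of the robot, y to its left, z up, the work surface at z = 0. Lengths are in mm, angles in rad, forces in N, time in s.
With the tool pointing down it reaches from about 250 to 775 mm from the base axis. Payload 4 kg.
Tool frame: the origin (TCP) lies on the centre line of the jaws, within the pads' length; the fingertips stand 11 mm ahead of it and the grasp point (between the pads) lies 8 mm behind it; z points along the fingers, y is the line along which they close (so a half turn about z gives the same grasp; the last joint's range is limited). The gripper opens to 85 mm and grips with 20 to 120 N. Pads are 22 mm wide; open, the fingers measure 114 mm over their backs; the gripper's body (76 mm by 85 mm) begins 54 mm behind the grasp point. The pads swing forward as they close: fully open they stand 13 mm farther back than shut.
Start: joints at [1.025, 0.087, 1.371, -0, 1.684, -0.103], TCP at [235.669, 496.967, 242.341] pointing down, gripper open.
Joint ranges: [-3.1, 3.1], [-0.76, 2.03], [0.27, 2.55], [-1.08, 4.22], [0.17, 2.65], [-2.57, 2.57]. Speed limits (rad/s): [2.79, 2.79, 3.14, 3.14, 3.14, 3.14].

INTERFACE

Orientations are given as a rotation vector (axis times angle).
In Python, from rig import robot, imaging gives the robot as it stands.
- The arm moves only by the tool apply_moves, never from a script. Its argument "series" is a list of rows, each an object with "twist": the turn, a rotation vector about the world's x, y, z normalised to -1 to 1, where 1 is pi/4 rad, a list of three; "translation": the shift along the world's x, y, z normalised to -1 to 1, where 1 is 250 mm, a list of three; "claw": the opening, from 0 (shut) to 1 (fully open). A call has 1 to 8 rows; each row is the pose to reach, as a shift and turn from the pose commanded when the call began; what a row does not reach only later rows make up. A row lasts 1/12 s, in which the tool goes at most 41.7 mm and 7.16 degrees, less where a joint would pass 70% of its speed; a pose out of reach is approached as far as the arm can. A call with a number of a shift or a turn outside -1 to 1 is refused whole. A call with a gripper value outside its range is refused whole. The fingers move at their own pace and stop on an object; the grip force is fixed at half the most. Time passes only in rows, so rows that repeat a pose let the fingers close. It gives the time, the measured TCP pose, the force, the opening and the grip force at its end, in the units of the state.
- robot.observe(): the state, without advancing time (a new reading comes with each control period).
- imaging.get_image(name): name is "scene" or "side" or "wrist"; returns the picture (480x640x3 uint8, blue, green, red); there is no depth.
- imaging.camera_params(name): a dict with "fovy" (degrees; the focal length in pixels is half the picture's height over the tangent of half this angle, whatever the lens; pixels are square), "cx", "cy" (the principal point, pixels), "distortion" ([k1, k2, p1, p2, k3] as OpenCV has them; the pictures are not rectified), "rvec" (rotation vector, rad) and "tvec" (3), from world to camera coordinates, as OpenCV has them. Camera axes: x right, y down, z forward; pixel columns grow to the right and rows downward; lengths in mm; the calibration is good to about 2 mm. A picture is of the moment at which its call begins: read the wrist's pose just before it. camera_params takes no time and is no camera call; for the wrist camera it gives the pose at the moment of the call.
- robot.hand_in(): hands the job in; it is judged then, once.
The state is a dict: "t": time; "joints": joint angles; "joint_velocities": joint speeds; "joint_efforts": joint torques, N m; "position": TCP position; "eef_rot": TCP orientation; "ft_force": force on the tool from outside, world axes, zero at the start; "ft_torque": the same for the moment, N m; "grip_width": opening from 0.0 (shut) to 1.0 (fully open); "gripper_force": force on a finger pad.
Only numpy, scipy, OpenCV 4.12 (cv2) and the standard library are available. Lean on these libraries where they do the work, as an engineer would, in place of code of your own. Each camera call takes 0.05 s, during which the arm holds its last target. There are 200 camera calls.

## Working session

There is one attempt and no reset: what is moved stays moved. The work goes in short steps, Python scripts to look and compute and a tool call to move; the robot and the scene stay as the last step left them, time stands still between calls to the robot, and variables do not carry over. Pictures are saved under pics/ and viewed, at most 10 in all, crops included, and the job is handed in when it is done.

Besides the shell and the picture viewer there is one more tool, called after "Request:" as name(argument=value, ...) on one line, values as JSON. apply_moves: Moves the arm, as the interface text tells. Scaled input: -1 to 1 covers 250 mm each way for a shift and pi/4 rad each way for a turn. Its arguments: {"type":"object","properties":{"series":{"type":"array","items":{"type":"object","properties":{"twist":{"type":"array","items":{"type":"number","minimum":-1,"maximum":1}},"translation":{"type":"array","items":{"type":"number","minimum":-1,"maximum":1}},"claw":{"type":"number"}}}}},"required":["series"]}

```bash
ls; mkdir -p pics; python3 - <<'E'
from rig import robot, imaging
import cv2
for n in ("scene","side"):
    cv2.imwrite(f"pics/{n}0.png",imaging.get_image(n)); print(n,imaging.camera_params(n))
print(robot.observe())
E
```

```text
pics
scene {'fovy': 54.89486366406278, 'cx': 314.4807968165502, 'cy': 235.98553627678322, 'distortion': array([-0.09941645,  0.        ,  0.        ,  0.        ,  0.        ]), 'rvec': array([ 0.78173738,  2.55791494, -1.15006581]), 'tvec': array([ 501.73359778,  -76.22989449, 1192.49752473])}
side {'fovy': 56.8097588740026, 'cx': 322.15029355903715, 'cy': 243.15951967505552, 'distortion': array([-0.11297449,  0.        ,  0.        ,  0.        ,  0.        ]), 'rvec': array([ 0.34552937, -2.78185633,  1.18731317]), 'tvec': array([487.67807088, 255.96799045, 803.54983529])}
{'t': 0.1, 'joints': array([ 1.02487907e+00,  8.79081049e-02,  1.37212614e+00, -1.78315750e-05,
        1.68362601e+00, -1.03078809e-01]), 'joint_velocities': array([ 0.00022921, -0.00208879, -0.00248093, -0.00022795,  0.00118801,
        0.00012501]), 'joint_efforts': array([ 2.28820521e-03, -3.53013611e+01, -3.14219856e+01, -1.97996296e-04,
        7.98189605e-03, -3.60550757e-05]), 'position': array([235.44786243, 496.5700564 , 241.2297279 ]), 'eef_rot': array([-0.68980068, -3.06426726,  0.00308653]), 'ft_force': array([-0.34725235, -0.49875064, -0.60898801]), 'ft_torque': array([ 0.04013003,  0.01270744, -0.00227576]), 'gripper_force': 0.0, 'grip_width': 0.998869162384476}
```

View pics/scene0.png

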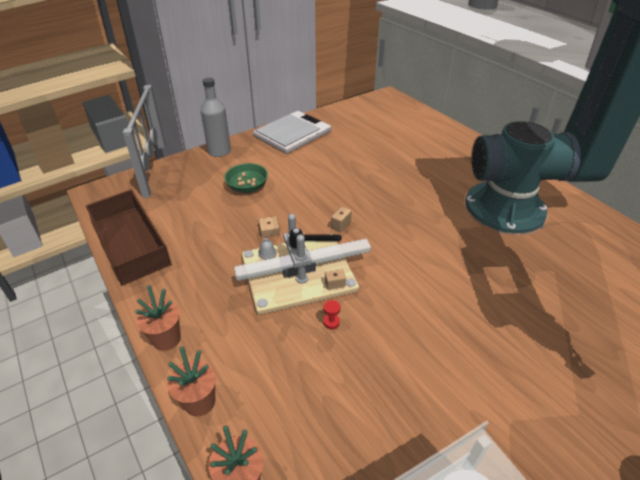

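View pics/side0.png

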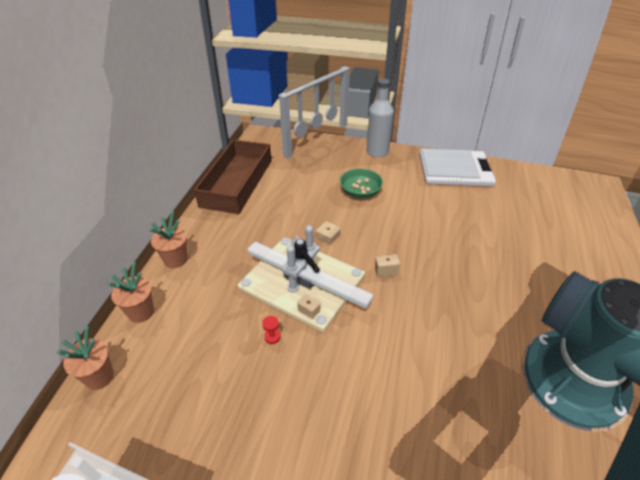

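The scene view shows the stand around (303,262), the black arm from (297,238) to (340,238), and the post tops near (293,216) and (300,238). The side view shows the hub near (300,248), the arm tip near (317,270), and the posts near (310,228) and (292,245). Next I'll zoom in.

```bash
python3 - <<'E'
import cv2,numpy as np
a=cv2.imread("pics/scene0.png")[205:305,260:360]; b=cv2.imread("pics/side0.png")[220:320,255:355]
f=lambda i:cv2.resize(i,(400,400),interpolation=cv2.INTER_CUBIC)
cv2.imwrite("pics/crop.png",np.hstack([f(a),f(b)]))
E
cat > h.py <<'E'
import cv2,numpy as np
from rig import robot, imaging
def cam(n):
    p=imaging.camera_params(n); f=240/np.tan(np.radians(p['fovy'])/2)
    K=np.array([[f,0,p['cx']],[0,f,p['cy']],[0,0,1]]); R=cv2.Rodrigues(p['rvec'])[0]
    return K,p['distortion'],R,p['tvec']
def ray(c,uv):
    K,D,R,t=c; q=cv2.undistortPoints(np.array([[uv]],float),K,D)[0,0]
    return -R.T@t, R.T@np.array([*q,1])
def onz(c,uv,z):
    o,d=ray(c,uv); return o+d*(z-o[2])/d[2]
def proj(c,p):
    K,D,R,t=c; return cv2.projectPoints(np.array([p],float),cv2.Rodrigues(R)[0],t,K,D)[0][0,0]
def tri(c1,u1,c2,u2):
    o1,d1=ray(c1,u1);o2,d2=ray(c2,u2)
    s=np.linalg.lstsq(np.c_[d1,-d2],o2-o1,rcond=None)[0]
    return (o1+d1*s[0]+o2+d2*s[1])/2, np.linalg.norm(o1+d1*s[0]-o2-d2*s[1])
E
```

```text
(no output)
```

View pics/crop.png

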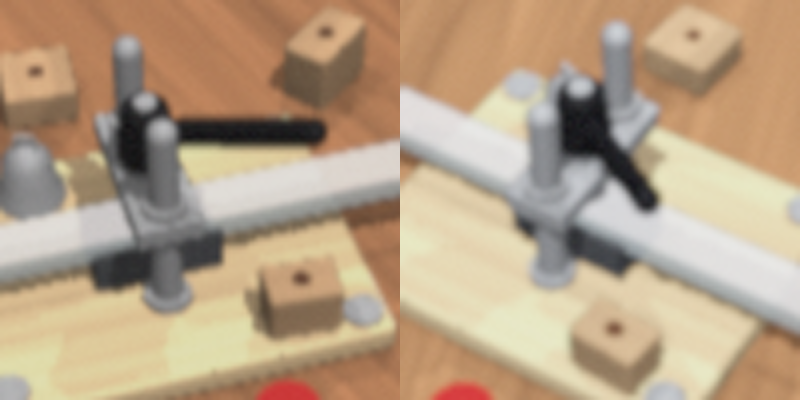

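```bash
python3 - <<'E'
from h import *
a,b=cam("scene"),cam("side")
P={}
for k,u,v in [("postR",(292.2,215.5),(309.2,227.7)),("postL",(300.5,236.7),(291.2,247.5)),("cap",(296.7,230),(300,241.7)),("tip",(340.0,237.5),(316.5,270))]:
    P[k],e=tri(a,u,b,v); print(k,P[k].round(1),e.round(1), onz(a,u,140).round(1),onz(b,v,140).round(1))
d=P["postL"]-P["postR"]; print("stand yaw",np.arctan2(-d[0],d[1]), "sep",np.hypot(*d[:2]),"mid",(P["postL"]+P["postR"])/2)
m=P["cap"]-P["tip"]; print("arm yaw",np.arctan2(m[1],m[0]))
m=(P["postL"]+P["postR"])/2-P["tip"]; print("arm yaw",np.arctan2(m[1],m[0]))
E
```

```text
postR [ 565.1 -138.3  137.3] 0.2 [ 566.8 -135.2  140. ] [ 564.3 -135.5  140. ]
postL [584.6 -76.  134.6] 0.9 [587.9 -70.3 140. ] [582.9 -71.4 140. ]
cap [ 575.4 -105.1  126.2] 0.0 [583.4 -91.4 140. ] [570.9 -91.3 140. ]
tip [521.5 -30.5 134.4] 0.9 [525.6 -24.9 140. ] [520.2 -26.1 140. ]
stand yaw -0.3034050622106321 sep 65.2457178226551 mid [ 574.865434   -107.15403775  135.95370955]
arm yaw -0.9454922348964107
arm yaw -0.9630106705428231
```

Request:
apply_moves(series=[{"translation": [0.6, -1, 0], "twist": [0, 0, -0.32], "claw": 1}, {"translation": [0.6, -1, 0], "twist": [0, 0, -0.32], "claw": 1}, {"translation": [0.6, -1, 0], "twist": [0, 0, -0.32], "claw": 1}, {"translation": [0.6, -1, 0], "twist": [0, 0, -0.32], "claw": 1}, {"translation": [0.6, -1, 0], "twist": [0, 0, -0.32], "claw": 1}, {"translation": [0.6, -1, 0], "twist": [0, 0, -0.32], "claw": 1}, {"translation": [0.6, -1, 0], "twist": [0, 0, -0.32], "claw": 1}, {"translation": [0.6, -1, 0], "twist": [0, 0, -0.32], "claw": 1}])

```text
t: 0.77
position: [388.8, 240.9, 241.8]
eef_rot: [1.082, 2.946, -0.005]
ft_force: [0.2, 2.1, 0.1]
grip_width: 0.999
gripper_force: 0.0
```

Request:
apply_moves(series=[{"translation": [0.6, -1, 0], "twist": [0, 0, -0.33], "claw": 0.6}, {"translation": [0.6, -1, 0], "twist": [0, 0, -0.33], "claw": 0.6}, {"translation": [0.6, -1, 0], "twist": [0, 0, -0.33], "claw": 0.6}, {"translation": [0.6, -1, 0], "twist": [0, 0, -0.33], "claw": 0.6}, {"translation": [0.6, -1, 0], "twist": [0, 0, -0.33], "claw": 0.6}, {"translation": [0.6, -1, 0], "twist": [0, 0, -0.33], "claw": 0.6}, {"translation": [0.6, -1, 0], "twist": [0, 0, -0.33], "claw": 0.6}, {"translation": [0.6, -1, 0], "twist": [0, 0, -0.33], "claw": 0.6}])

```text
t: 1.43
position: [538.0, -8.9, 240.5]
eef_rot: [1.452, 2.785, -0.005]
ft_force: [-0.3, 0.5, -0.3]
grip_width: 0.601
gripper_force: 0.0
```

```bash
python3 - <<'E'
from h import *
s=robot.observe();c=cam("wrist");im=imaging.get_image("wrist")
cv2.imwrite("pics/w1.png",im); np.save("w1.npy",np.array(c,dtype=object),allow_pickle=True)
print(s['t'],s['position'],s['eef_rot'],s['joints'],s['ft_force'],s['ft_torque'],s['grip_width'])
print(proj(c,(575,-106,126)),proj(c,(534.6,-49.4,127)))
E
```

```text
1.4333 [537.9850164   -8.91298025 240.53871075] [ 1.45158167  2.78539066 -0.0053257 ] [-0.11995848  0.06160474  1.40152967 -0.00342262  1.67904517 -0.73028933] [-0.2784141   0.46913998 -0.27445986] [0.02803545 0.01929709 0.02671591] 0.6013305242281527
[281.00010489 374.80087028] [276.95938052 284.30478117]
```

View pics/w1.png

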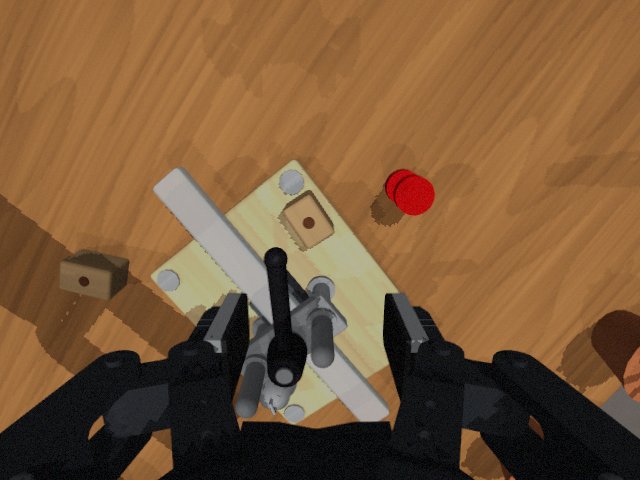

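The wrist view shows the cap at (285,376) and the arm's tip end centred at (276,257). The arm is nearly vertical in the picture.

```bash
python3 - <<'E'
from h import *
c=cam("wrist")
cap=onz(c,(285,377),129); tip=onz(c,(276,258),134)
print(cap,tip); d=cap-tip; print(np.hypot(d[0],d[1]),"yaw",np.arctan2(d[1],d[0]))
# posts tops
L=onz(c,(323,354),141);R=onz(c,(247,407),141);print(L,R,(L+R)/2)
q=L-R;print("stand",np.arctan2(-q[0],q[1]),np.hypot(q[0],q[1]))
for z in(125,129,133):print(onz(c,(285,377),z))
E
```

```text
[ 575.85783539 -100.3478131   129.        ] [521.84595295 -28.90723489 134.        ]
89.5602571460494 yaw -0.9234412777369393
[582.38804479 -63.9819279  141.        ] [ 564.1570646  -128.39994313  141.        ] [573.27255469 -96.19093552 141.        ]
stand -0.2757982301690994 66.94810919352138
[ 577.16308632 -102.83311419  125.        ]
[ 575.85783539 -100.3478131   129.        ]
[574.55258447 -97.862512   133.        ]
```

Request:
apply_moves(series=[{"translation": [-0.01, -0.15, -0.22], "twist": [0, 0, 0], "claw": 0.6}, {"translation": [-0.01, -0.15, -0.22], "twist": [0, 0, 0], "claw": 0.6}, {"translation": [-0.01, -0.15, -0.22], "twist": [0, 0, 0], "claw": 0.6}, {"translation": [-0.01, -0.15, -0.22], "twist": [0, 0, 0], "claw": 0.6}])

```text
t: 1.82
position: [531.8, -39.3, 185.7]
eef_rot: [-1.439, -2.788, 0.0]
ft_force: [-0.6, 0.6, 0.5]
grip_width: 0.6
gripper_force: 0.0
```

```bash
python3 - <<'E'
from h import *
s=robot.observe();c=cam("wrist");im=imaging.get_image("wrist")
cv2.imwrite("pics/w2.png",im[100:480,100:540])
print(s['t'],s['position'],s['eef_rot'])
for p in [(575,-103,129),(521.5,-30,134)]:print(proj(c,p))
K,D,R,t=c; print(-R.T@t)
E
```

```text
1.8167 [531.82936268 -39.26403808 185.69954537] [-1.43921611e+00 -2.78758825e+00  3.45596041e-04]
[313.64725019 400.9133807 ]
[310.46809411 247.0978658 ]
[491.59076639  16.97153697 317.60923308]
```

View pics/w2.png

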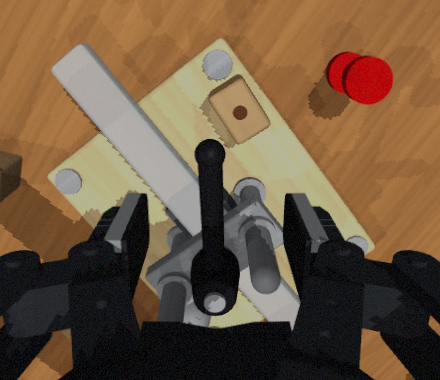

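The cap is at (314,402) and the tip end centre at (309.5,253), which agrees with an axis at about (575,-103).

```bash
python3 - <<'E'
from h import *
c=cam("wrist");a,b=cam("scene"),cam("side")
print(onz(c,(314,402),129),onz(c,(309.5,253),133))
def multi(obs):
    A=[];y=[]
    for cc,u in obs:
        o,d=ray(cc,u); d/=np.linalg.norm(d); M=np.eye(3)-np.outer(d,d); A.append(M);y.append(M@o)
    return np.linalg.lstsq(np.vstack(A),np.hstack(y),rcond=None)[0]
k=multi([(a,(296.7,230)),(b,(300,241.7)),(c,(314,402))]);t=multi([(a,(340,237.5)),(b,(316.5,270)),(c,(309.5,253))])
L=multi([(a,(300.5,236.7)),(b,(291.2,247.5)),(c,(365,370))]);R=multi([(a,(292.2,215.5)),(b,(309.2,227.7))])
print(k,t,L,R); d=k-t;print(np.hypot(*d[:2]),np.arctan2(d[1],d[0]))
E
```

```text
[ 577.91574629 -104.64720632  129.        ] [524.61439485 -33.29167391 133.        ]
[ 576.3411351  -103.87971758  128.23958034] [522.47559199 -31.45147295 134.34897488] [584.94211877 -71.25390493 137.36302972] [ 565.11865457 -138.28683741  137.26113265]
90.26265758978954 -0.9313335799222074
```

Request:
apply_moves(series=[{"translation": [0.012, -0.034, 0], "twist": [0, 0, 0.028], "claw": 0.6}, {"translation": [0.012, -0.034, -0.13], "twist": [0, 0, 0.028], "claw": 0.6}, {"translation": [0.012, -0.034, -0.264], "twist": [0, 0, 0.028], "claw": 0.6}, {"translation": [0.012, -0.034, -0.264], "twist": [0, 0, 0.028], "claw": 0.6}, {"translation": [0.012, -0.034, -0.264], "twist": [0, 0, 0.028], "claw": 0.6}])

```text
t: 2.28
position: [535.6, -47.5, 121.3]
eef_rot: [-1.407, -2.806, 0.0]
ft_force: [-0.2, 1.1, 0.7]
grip_width: 0.598
gripper_force: 0.0
```

```bash
cat > m.py <<'E'
from h import *
C=np.array([576.5,-104])
def st(F0=np.array([-.3,-.2,-.6]),T0=np.zeros(3)):
    s=robot.observe();p=s['position'];R=cv2.Rodrigues(s['eef_rot'])[0]
    ya=np.arctan2(R[1,1],R[0,1]);F=s['ft_force'];T=s['ft_torque'];r=p[:2]-C;rad=np.hypot(*r);u=r/rad
    print('t',round(s['t'],2),'p',p.round(1),'psi_tool',(ya-np.pi/2).round(3),'psi_pos',np.arctan2(-r[1],-r[0]).round(3),'rad',rad.round(1),
     'F',F.round(2),'T',T.round(3),'Ft',(u[0]*F[1]-u[1]*F[0]).round(2),'Fr',(u@F[:2]).round(2),'M',(rad*(u[0]*F[1]-u[1]*F[0])/1000+T[2]).round(3),'w',s['grip_width'],s['gripper_force'],'j6',s['joints'][5].round(2))
if __name__=="__main__": st()
E
python3 m.py
```

```text
t 2.28 p [535.6 -47.5 121.3] psi_tool -0.93 psi_pos -0.944 rad 69.7 F [-0.24  1.14  0.65] T [ 0.031 -0.019  0.031] Ft -0.48 Fr 1.06 M -0.002 w 0.5983814738225519 0.0 j6 -0.84
```

Request:
apply_moves(series=[{"translation": [0, 0, -0.01], "twist": [0, 0, 0], "claw": 0.6}, {"translation": [0, 0, -0.01], "twist": [0, 0, 0], "claw": 0}, {"translation": [0, 0, -0.01], "twist": [0, 0, 0], "claw": 0}, {"translation": [0, 0, -0.01], "twist": [0, 0, 0], "claw": 0}, {"translation": [0, 0, -0.01], "twist": [0, 0, 0], "claw": 0}, {"translation": [0, 0, -0.01], "twist": [0, 0, 0], "claw": 0}, {"translation": [0, 0, -0.01], "twist": [0, 0, 0], "claw": 0}])

```text
t: 2.87
position: [536.6, -49.2, 120.3]
eef_rot: [1.41, 2.805, 0.0]
ft_force: [-2.3, 0.2, 6.6]
grip_width: 0.127
gripper_force: 60.2
```

```bash
python3 m.py; python3 - <<'E'
from h import *
cv2.imwrite("pics/w3.png",imaging.get_image("wrist")[100:480,100:540])
E
```

```text
t 2.87 p [536.6 -49.2 120.3] psi_tool -0.932 psi_pos -0.941 rad 67.8 F [-2.34  0.24  6.61] T [-0.113  0.331 -0.057] Ft 1.75 Fr 1.57 M 0.061 w 0.12671690221549503 60.23056089878082 j6 -0.84
```

View pics/w3.png

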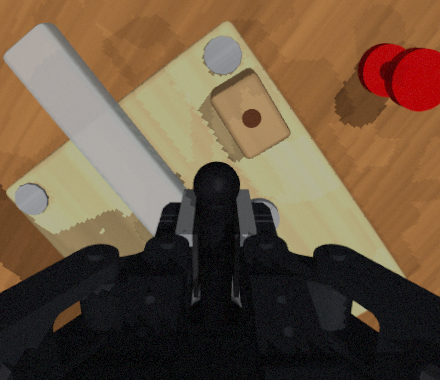

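The arm is pinched between the pads (gripper 60 N, width about 11 mm). Next I'll plan arcs with a helper.

```bash
cat > arc.py <<'E'
import numpy as np,sys
def arc(p0,d,n,r=69.,hold=0):
    P=lambda a:-r*np.array([np.cos(a),np.sin(a)])/250
    for i in list(range(1,n+1)):
        v=P(p0+d*i/n)-P(p0); print(f"{d*i/n:+.3f}: [{v[0]:.4f},{v[1]:.4f}] tw {d*i/n/(np.pi/4):.4f}")
if __name__=="__main__": a=[float(x) for x in sys.argv[1:]]; arc(a[0],a[1],int(a[2]))
E
python3 arc.py -0.935 -0.2 5; echo; python3 arc.py -1.135 -0.2 5
```

```text
-0.040: [0.0090,0.0064] tw -0.0509
-0.080: [0.0183,0.0124] tw -0.1019
-0.120: [0.0278,0.0180] tw -0.1528
-0.160: [0.0375,0.0233] tw -0.2037
-0.200: [0.0474,0.0281] tw -0.2546

-0.040: [0.0101,0.0045] tw -0.0509
-0.080: [0.0204,0.0085] tw -0.1019
-0.120: [0.0308,0.0121] tw -0.1528
-0.160: [0.0414,0.0154] tw -0.2037
-0.200: [0.0520,0.0182] tw -0.2546
```

Request:
apply_moves(series=[{"translation": [0.009, 0.0064, 0], "twist": [0, 0, -0.051], "claw": 0}, {"translation": [0.0183, 0.0124, 0], "twist": [0, 0, -0.102], "claw": 0}, {"translation": [0.0278, 0.018, 0], "twist": [0, 0, -0.153], "claw": 0}, {"translation": [0.0375, 0.0233, 0], "twist": [0, 0, -0.204], "claw": 0}, {"translation": [0.0474, 0.0281, 0], "twist": [0, 0, -0.255], "claw": 0}])

```text
t: 3.33
position: [548.1, -42.4, 120.3]
eef_rot: [1.685, 2.65, -0.001]
ft_force: [-3.4, 0.1, 5.6]
grip_width: 0.128
gripper_force: 60.2
```

```bash
python3 m.py
```

```text
t 3.33 p [548.1 -42.4 120.3] psi_tool -1.133 psi_pos -1.138 rad 67.8 F [-3.43  0.07  5.57] T [-0.357  0.556  0.225] Ft 3.09 Fr 1.5 M 0.434 w 0.12765590759465253 60.193052887916565 j6 -0.62
```

Request:
apply_moves(series=[{"translation": [0.0101, 0.0045, 0], "twist": [0, 0, -0.051], "claw": 0}, {"translation": [0.0204, 0.0085, 0], "twist": [0, 0, -0.102], "claw": 0}, {"translation": [0.0308, 0.0121, 0], "twist": [0, 0, -0.153], "claw": 0}, {"translation": [0.0414, 0.0154, 0], "twist": [0, 0, -0.204], "claw": 0}, {"translation": [0.052, 0.0182, 0], "twist": [0, 0, -0.255], "claw": 0}])

```text
t: 3.75
position: [561.0, -37.9, 120.3]
eef_rot: [1.942, 2.468, -0.001]
ft_force: [-3.3, -1.5, 5.9]
grip_width: 0.127
gripper_force: 60.2
```

```bash
python3 m.py
```

```text
t 3.75 p [561.  -37.9 120.3] psi_tool -1.333 psi_pos -1.341 rad 67.9 F [-3.29 -1.54  5.93] T [-0.364  0.533  0.154] Ft 3.55 Fr -0.75 M 0.395 w 0.12681898648911683 60.219767689704895 j6 -0.4
```

M reads 0.40–0.43 N m, so the screw is running free. Next: lift, swing back three teeth, and drop.

Request:
apply_moves(series=[{"translation": [0, 0, 0.01], "twist": [0, 0, 0.02], "claw": 0}, {"translation": [0, 0, 0.02], "twist": [0, 0, 0.03], "claw": 0}, {"translation": [0, 0, 0.028], "twist": [0, 0, 0.03], "claw": 0}, {"translation": [0, 0, 0.035], "twist": [0, 0, 0.03], "claw": 0}, {"translation": [0, 0, 0.035], "twist": [0, 0, 0.03], "claw": 0}])

```text
t: 4.17
position: [559.7, -38.7, 124.5]
eef_rot: [-1.91, -2.491, 0.006]
ft_force: [-0.5, -4.8, -7.8]
grip_width: 0.125
gripper_force: 58.8
```

```bash
python3 m.py; python3 arc.py -1.31 0.8 8;  python3 arc.py -0.51 0.777 8
```

```text
t 4.17 p [559.7 -38.7 124.5] psi_tool -1.308 psi_pos -1.319 rad 67.5 F [-0.49 -4.85 -7.76] T [-0.658 -0.037 -0.004] Ft 1.69 Fr -4.57 M 0.11 w 0.12487542417714875 58.766194581985474 j6 -0.43
+0.100: [-0.0263,-0.0084] tw 0.1273
+0.200: [-0.0516,-0.0195] tw 0.2546
+0.300: [-0.0756,-0.0329] tw 0.3820
+0.400: [-0.0982,-0.0488] tw 0.5093
+0.500: [-0.1191,-0.0668] tw 0.6366
+0.600: [-0.1381,-0.0868] tw 0.7639
+0.700: [-0.1551,-0.1086] tw 0.8913
+0.800: [-0.1697,-0.1319] tw 1.0186
+0.097: [-0.0119,-0.0240] tw 0.1237
+0.194: [-0.0215,-0.0490] tw 0.2473
+0.291: [-0.0286,-0.0749] tw 0.3710
+0.389: [-0.0331,-0.1013] tw 0.4947
+0.486: [-0.0350,-0.1280] tw 0.6183
+0.583: [-0.0344,-0.1548] tw 0.7420
+0.680: [-0.0311,-0.1814] tw 0.8656
+0.777: [-0.0253,-0.2076] tw 0.9893
```

Request:
apply_moves(series=[{"translation": [0, 0, 0.008], "twist": [0, 0, 0], "claw": 0}, {"translation": [0, 0, 0.016], "twist": [0, 0, 0], "claw": 0}, {"translation": [0, 0, 0.018], "twist": [0, 0, 0], "claw": 0}, {"translation": [0, 0, 0.018], "twist": [0, 0, 0], "claw": 0}])

```text
t: 4.5
position: [560.0, -38.5, 130.5]
eef_rot: [-1.911, -2.491, 0.005]
ft_force: [-1.0, -5.5, -6.2]
grip_width: 0.128
gripper_force: 58.9
```

```bash
python3 m.py
```

```text
t 4.5 p [560.  -38.5 130.5] psi_tool -1.309 psi_pos -1.323 rad 67.5 F [-1.01 -5.46 -6.19] T [-0.695  0.079 -0.125] Ft 2.32 Fr -5.04 M 0.031 w 0.12794426276522325 58.86677920818329 j6 -0.43
```

```bash
python3 - <<'E'
from arc import arc
arc(-1.312,0.784,8,68);print();arc(-0.528,0.784,8,68)
E
```

```text
+0.098: [-0.0254,-0.0081] tw 0.1248
+0.196: [-0.0499,-0.0186] tw 0.2496
+0.294: [-0.0732,-0.0315] tw 0.3743
+0.392: [-0.0952,-0.0465] tw 0.4991
+0.490: [-0.1156,-0.0637] tw 0.6239
+0.588: [-0.1342,-0.0828] tw 0.7487
+0.686: [-0.1508,-0.1036] tw 0.8734
+0.784: [-0.1653,-0.1259] tw 0.9982

+0.098: [-0.0123,-0.0236] tw 0.1248
+0.196: [-0.0222,-0.0484] tw 0.2496
+0.294: [-0.0296,-0.0740] tw 0.3743
+0.392: [-0.0345,-0.1002] tw 0.4991
+0.490: [-0.0368,-0.1267] tw 0.6239
+0.588: [-0.0366,-0.1533] tw 0.7487
+0.686: [-0.0337,-0.1798] tw 0.8734
+0.784: [-0.0282,-0.2059] tw 0.9982
```

Request:
apply_moves(series=[{"translation": [-0.0254, -0.0081, 0], "twist": [0, 0, 0.125], "claw": 0}, {"translation": [-0.05, -0.0186, 0], "twist": [0, 0, 0.25], "claw": 0}, {"translation": [-0.0732, -0.0315, 0], "twist": [0, 0, 0.374], "claw": 0}, {"translation": [-0.0952, -0.0465, 0], "twist": [0, 0, 0.499], "claw": 0}, {"translation": [-0.1156, -0.0637, 0], "twist": [0, 0, 0.624], "claw": 0}, {"translation": [-0.1342, -0.0828, 0], "twist": [0, 0, 0.749], "claw": 0}, {"translation": [-0.1508, -0.1036, 0], "twist": [0, 0, 0.873], "claw": 0}, {"translation": [-0.1653, -0.1259, 0], "twist": [0, 0, 0.998], "claw": 0}])

```text
t: 5.17
position: [518.6, -69.9, 130.6]
eef_rot: [-0.807, -3.034, 0.002]
ft_force: [0.5, -4.6, -6.3]
grip_width: 0.128
gripper_force: 59.0
```

```bash
python3 m.py
```

```text
t 5.17 p [518.6 -69.9 130.6] psi_tool -0.52 psi_pos -0.532 rad 67.2 F [ 0.5  -4.64 -6.33] T [-0.753  0.141 -0.243] Ft 3.74 Fr -2.79 M 0.009 w 0.12828637543317664 58.962716460227966 j6 -1.29
```

Request:
apply_moves(series=[{"translation": [-0.0123, -0.0236, 0], "twist": [0, 0, 0.125], "claw": 0}, {"translation": [-0.0222, -0.0484, 0], "twist": [0, 0, 0.25], "claw": 0}, {"translation": [-0.0296, -0.074, 0], "twist": [0, 0, 0.374], "claw": 0}, {"translation": [-0.0345, -0.1002, 0], "twist": [0, 0, 0.499], "claw": 0}, {"translation": [-0.0368, -0.1267, 0], "twist": [0, 0, 0.624], "claw": 0}, {"translation": [-0.0366, -0.1533, 0], "twist": [0, 0, 0.749], "claw": 0}, {"translation": [-0.0337, -0.1798, 0], "twist": [0, 0, 0.873], "claw": 0}, {"translation": [-0.0282, -0.2059, 0], "twist": [0, 0, 0.998], "claw": 0}])

```text
t: 5.83
position: [511.6, -121.1, 130.6]
eef_rot: [0.413, -3.111, -0.0]
ft_force: [-0.2, -3.8, -6.6]
grip_width: 0.129
gripper_force: 59.0
```

```bash
python3 m.py
```

```text
t 5.83 p [ 511.6 -121.1  130.6] psi_tool 0.264 psi_pos 0.258 rad 67.1 F [-0.24 -3.75 -6.65] T [-0.718  0.191 -0.216] Ft 3.57 Fr 1.19 M 0.023 w 0.12932495512755948 58.986196517944336 j6 -2.17
```

Request:
apply_moves(series=[{"translation": [0, 0, -0.012], "twist": [0, 0, 0], "claw": 0}, {"translation": [0, 0, -0.024], "twist": [0, 0, 0], "claw": 0}, {"translation": [0, 0, -0.036], "twist": [0, 0, 0], "claw": 0}, {"translation": [0, 0, -0.048], "twist": [0, 0, 0], "claw": 0}, {"translation": [0, 0, -0.053], "twist": [0, 0, 0], "claw": 0}, {"translation": [0, 0, -0.053], "twist": [0, 0, 0], "claw": 0}])

```text
t: 6.33
position: [511.3, -121.3, 121.0]
eef_rot: [0.403, -3.113, 0.004]
ft_force: [-10.6, -5.1, 5.6]
grip_width: 0.127
gripper_force: 60.8
```

```bash
python3 m.py; python3 - <<'E'
from arc import arc
arc(0.26,-0.2,5,68);print();arc(0.06,-0.2,5,68);print();arc(-.14,-0.2,5,68)
print();arc(-.34,-0.2,5,68)
E
```

```text
t 6.33 p [ 511.3 -121.3  121. ] psi_tool 0.258 psi_pos 0.259 rad 67.4 F [-10.62  -5.11   5.59] T [-0.762  1.506  0.074] Ft 2.22 Fr 11.57 M 0.224 w 0.1267806109340535 60.79067051410675 j6 -2.17
-0.040: [-0.0026,0.0106] tw -0.0509
-0.080: [-0.0047,0.0212] tw -0.1019
-0.120: [-0.0065,0.0320] tw -0.1528
-0.160: [-0.0078,0.0428] tw -0.2037
-0.200: [-0.0087,0.0536] tw -0.2546

-0.040: [-0.0004,0.0109] tw -0.0509
-0.080: [-0.0004,0.0217] tw -0.1019
-0.120: [0.0000,0.0326] tw -0.1528
-0.160: [0.0009,0.0435] tw -0.2037
-0.200: [0.0022,0.0543] tw -0.2546

-0.040: [0.0017,0.0107] tw -0.0509
-0.080: [0.0039,0.0214] tw -0.1019
-0.120: [0.0065,0.0320] tw -0.1528
-0.160: [0.0095,0.0424] tw -0.2037
-0.200: [0.0129,0.0528] tw -0.2546

-0.040: [0.0038,0.0102] tw -0.0509
-0.080: [0.0081,0.0202] tw -0.1019
-0.120: [0.0127,0.0300] tw -0.1528
-0.160: [0.0177,0.0397] tw -0.2037
-0.200: [0.0231,0.0491] tw -0.2546
```

Request:
apply_moves(series=[{"translation": [0, 0, 0], "twist": [0, 0, 0], "claw": 0.35}, {"translation": [0, 0, 0], "twist": [0, 0, 0], "claw": 0.35}, {"translation": [0, 0, 0], "twist": [0, 0, 0], "claw": 0.35}, {"translation": [0, 0, 0], "twist": [0, 0, 0], "claw": 0.35}])

```text
t: 6.67
position: [513.4, -119.7, 119.4]
eef_rot: [-0.406, 3.113, 0.001]
ft_force: [-0.1, 0.1, 0.0]
grip_width: 0.353
gripper_force: 0.0
```

```bash
python3 m.py;python3 - <<'E'
from h import *
cv2.imwrite("pics/w4.png",imaging.get_image("wrist")[100:480,100:540])
E
```

```text
t 6.67 p [ 513.4 -119.7  119.4] psi_tool 0.26 psi_pos 0.244 rad 65.1 F [-0.07  0.08  0.02] T [ 0.072  0.028 -0.007] Ft -0.1 Fr 0.05 M -0.014 w 0.35263286253053305 0.0 j6 -2.17
```

View pics/w4.png

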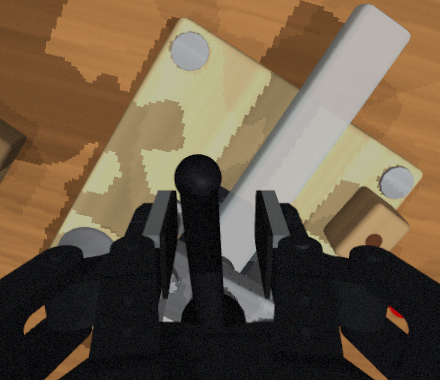

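Request:
apply_moves(series=[{"translation": [0, 0, 0], "twist": [0, 0, 0], "claw": 0}, {"translation": [0, 0, 0], "twist": [0, 0, 0], "claw": 0}, {"translation": [0, 0, 0], "twist": [0, 0, 0], "claw": 0}, {"translation": [0, 0, 0], "twist": [0, 0, 0], "claw": 0}, {"translation": [0, 0, 0], "twist": [0, 0, 0], "claw": 0}])

```text
t: 7.13
position: [513.0, -120.9, 119.1]
eef_rot: [-0.405, 3.114, -0.002]
ft_force: [0.1, -3.4, 0.5]
grip_width: 0.124
gripper_force: 60.1
```

```bash
python3 m.py
```

```text
t 7.13 p [ 513.  -120.9  119.1] psi_tool 0.259 psi_pos 0.261 rad 65.7 F [ 0.07 -3.4   0.46] T [-0.522 -0.178  0.003] Ft 3.3 Fr 0.81 M 0.22 w 0.1241307590725143 60.08971095085144 j6 -2.17
```

Request:
apply_moves(series=[{"translation": [-0.0026, 0.0106, 0], "twist": [0, 0, -0.051], "claw": 0}, {"translation": [-0.0047, 0.0212, 0], "twist": [0, 0, -0.102], "claw": 0}, {"translation": [-0.0065, 0.032, 0], "twist": [0, 0, -0.153], "claw": 0}, {"translation": [-0.0078, 0.0428, 0], "twist": [0, 0, -0.204], "claw": 0}, {"translation": [-0.0087, 0.0536, 0], "twist": [0, 0, -0.255], "claw": 0}])

```text
t: 7.55
position: [510.9, -107.9, 119.1]
eef_rot: [-0.089, 3.139, -0.003]
ft_force: [1.9, -4.4, 0.1]
grip_width: 0.128
gripper_force: 60.0
```

```bash
python3 m.py
```

```text
t 7.55 p [ 510.9 -107.9  119.1] psi_tool 0.057 psi_pos 0.059 rad 65.7 F [ 1.87 -4.42  0.07] T [-0.701 -0.214  0.087] Ft 4.53 Fr -1.6 M 0.384 w 0.1275736025833175 59.95941638946533 j6 -1.94
```

Request:
apply_moves(series=[{"translation": [-0.0004, 0.0109, 0], "twist": [0, 0, -0.051], "claw": 0}, {"translation": [-0.0004, 0.0217, 0], "twist": [0, 0, -0.102], "claw": 0}, {"translation": [0, 0.0326, 0], "twist": [0, 0, -0.153], "claw": 0}, {"translation": [0.0009, 0.0435, 0], "twist": [0, 0, -0.204], "claw": 0}, {"translation": [0.0022, 0.0543, 0], "twist": [0, 0, -0.255], "claw": 0}])

```text
t: 7.97
position: [511.5, -94.6, 119.1]
eef_rot: [0.225, 3.132, -0.004]
ft_force: [1.4, -5.0, -0.3]
grip_width: 0.128
gripper_force: 59.9
```

```bash
python3 m.py
```

```text
t 7.97 p [511.5 -94.6 119.1] psi_tool -0.144 psi_pos -0.143 rad 65.7 F [ 1.36 -4.96 -0.34] T [-0.825 -0.267  0.135] Ft 4.72 Fr -2.05 M 0.445 w 0.12807503488091887 59.88025367259979 j6 -1.72
```

Request:
apply_moves(series=[{"translation": [0.0017, 0.0107, 0], "twist": [0, 0, -0.051], "claw": 0}, {"translation": [0.0039, 0.0214, 0], "twist": [0, 0, -0.102], "claw": 0}, {"translation": [0.0065, 0.032, 0], "twist": [0, 0, -0.153], "claw": 0}, {"translation": [0.0095, 0.0424, 0], "twist": [0, 0, -0.204], "claw": 0}, {"translation": [0.0129, 0.0528, 0], "twist": [0, 0, -0.255], "claw": 0}])

```text
t: 8.38
position: [514.7, -81.7, 119.0]
eef_rot: [0.537, 3.094, -0.005]
ft_force: [2.2, -6.0, -0.6]
grip_width: 0.127
gripper_force: 59.9
```

```bash
python3 m.py
```

```text
t 8.38 p [514.7 -81.7 119. ] psi_tool -0.344 psi_pos -0.346 rad 65.7 F [ 2.22 -5.98 -0.57] T [-0.98  -0.211  0.066] Ft 4.87 Fr -4.11 M 0.386 w 0.12698008243763007 59.89381492137909 j6 -1.49
```

Request:
apply_moves(series=[{"translation": [0.0038, 0.0102, 0], "twist": [0, 0, -0.051], "claw": 0}, {"translation": [0.0081, 0.0202, 0], "twist": [0, 0, -0.102], "claw": 0}, {"translation": [0.0127, 0.03, 0], "twist": [0, 0, -0.153], "claw": 0}, {"translation": [0.0177, 0.0397, 0], "twist": [0, 0, -0.204], "claw": 0}, {"translation": [0.0231, 0.0491, 0], "twist": [0, 0, -0.255], "claw": 0}])

```text
t: 8.8
position: [520.4, -69.7, 118.9]
eef_rot: [0.844, 3.024, -0.005]
ft_force: [1.8, -6.8, -1.0]
grip_width: 0.127
gripper_force: 59.9
```

```bash
python3 m.py;  python3 - <<'E'
from arc import arc
for a in (-.54,-.74,-.94,-1.14):arc(a,-0.2,5,68);print()
E
```

```text
t 8.8 p [520.4 -69.7 118.9] psi_tool -0.544 psi_pos -0.548 rad 65.7 F [ 1.83 -6.81 -1.01] T [-1.081 -0.23   0.063] Ft 4.86 Fr -5.12 M 0.383 w 0.1271438696227749 59.90655720233917 j6 -1.27
-0.040: [0.0058,0.0092] tw -0.0509
-0.080: [0.0119,0.0182] tw -0.1019
-0.120: [0.0184,0.0269] tw -0.1528
-0.160: [0.0253,0.0354] tw -0.2037
-0.200: [0.0324,0.0436] tw -0.2546

-0.040: [0.0075,0.0079] tw -0.0509
-0.080: [0.0153,0.0155] tw -0.1019
-0.120: [0.0234,0.0227] tw -0.1528
-0.160: [0.0318,0.0297] tw -0.2037
-0.200: [0.0404,0.0362] tw -0.2546

-0.040: [0.0089,0.0062] tw -0.0509
-0.080: [0.0181,0.0121] tw -0.1019
-0.120: [0.0274,0.0176] tw -0.1528
-0.160: [0.0370,0.0228] tw -0.2037
-0.200: [0.0468,0.0275] tw -0.2546

-0.040: [0.0100,0.0043] tw -0.0509
-0.080: [0.0201,0.0083] tw -0.1019
-0.120: [0.0304,0.0118] tw -0.1528
-0.160: [0.0408,0.0149] tw -0.2037
-0.200: [0.0514,0.0176] tw -0.2546
```

Request:
apply_moves(series=[{"translation": [0.0068, 0.0088, 0], "twist": [0, 0, -0.051], "claw": 0}, {"translation": [0.0139, 0.0172, 0], "twist": [0, 0, -0.102], "claw": 0}, {"translation": [0.0214, 0.0249, 0], "twist": [0, 0, -0.153], "claw": 0}, {"translation": [0.0283, 0.0334, 0], "twist": [0, 0, -0.204], "claw": 0}, {"translation": [0.0357, 0.0416, 0], "twist": [0, 0, -0.255], "claw": 0}])

```text
t: 9.22
position: [528.5, -59.2, 118.9]
eef_rot: [1.143, 2.926, -0.006]
ft_force: [-2.0, -5.0, 0.9]
grip_width: 0.122
gripper_force: 60.1
```

```bash
python3 m.py
```

```text
t 9.22 p [528.5 -59.2 118.9] psi_tool -0.745 psi_pos -0.751 rad 65.7 F [-1.99 -5.03  0.88] T [-0.983  0.153  0.04 ] Ft 5.03 Fr -1.98 M 0.371 w 0.12249331544999298 60.09900212287903 j6 -1.04
```

Request:
apply_moves(series=[{"translation": [0.0075, 0.0079, 0], "twist": [0, 0, -0.051], "claw": 0}, {"translation": [0.0153, 0.0155, 0], "twist": [0, 0, -0.102], "claw": 0}, {"translation": [0.0234, 0.0227, 0], "twist": [0, 0, -0.153], "claw": 0}, {"translation": [0.0318, 0.0297, 0], "twist": [0, 0, -0.204], "claw": 0}, {"translation": [0.0404, 0.0362, 0], "twist": [0, 0, -0.255], "claw": 0}])

```text
t: 9.63
position: [538.4, -50.3, 118.8]
eef_rot: [1.43, 2.797, -0.007]
ft_force: [-1.9, -6.9, 1.3]
grip_width: 0.131
gripper_force: 60.2
```

```bash
python3 m.py
```

```text
t 9.63 p [538.4 -50.3 118.8] psi_tool -0.945 psi_pos -0.953 rad 65.8 F [-1.88 -6.9   1.31] T [-1.102  0.265  0.05 ] Ft 5.53 Fr -4.54 M 0.414 w 0.13114558657505204 60.15263915061951 j6 -0.82
```

Request:
apply_moves(series=[{"translation": [0.0095, 0.0053, 0], "twist": [0, 0, -0.051], "claw": 0}, {"translation": [0.0192, 0.0104, 0], "twist": [0, 0, -0.102], "claw": 0}, {"translation": [0.029, 0.0155, 0], "twist": [0, 0, -0.153], "claw": 0}, {"translation": [0.0388, 0.02, 0], "twist": [0, 0, -0.204], "claw": 0}, {"translation": [0.0486, 0.0245, 0], "twist": [0, 0, -0.255], "claw": 0}])

```text
t: 10.05
position: [549.9, -43.8, 118.7]
eef_rot: [-1.701, -2.639, 0.007]
ft_force: [-4.1, -4.8, 2.0]
grip_width: 0.128
gripper_force: 60.3
```

```bash
python3 m.py
```

```text
t 10.05 p [549.9 -43.8 118.7] psi_tool -1.145 psi_pos -1.155 rad 65.8 F [-4.12 -4.76  1.99] T [-0.903  0.573  0.04 ] Ft 5.69 Fr -2.69 M 0.415 w 0.12807816406911696 60.32645523548126 j6 -0.61
```

Request:
apply_moves(series=[{"translation": [0.01, 0.0043, 0], "twist": [0, 0, -0.051], "claw": 0}, {"translation": [0.0201, 0.0083, 0], "twist": [0, 0, -0.102], "claw": 0}, {"translation": [0.0304, 0.0118, 0], "twist": [0, 0, -0.153], "claw": 0}, {"translation": [0.0408, 0.0149, 0], "twist": [0, 0, -0.204], "claw": 0}, {"translation": [0.0514, 0.0176, 0], "twist": [0, 0, -0.255], "claw": 0}])

```text
t: 10.47
position: [562.5, -39.5, 118.7]
eef_rot: [-1.957, -2.456, 0.008]
ft_force: [-4.9, -6.1, 2.5]
grip_width: 0.13
gripper_force: 60.4
```

```bash
python3 m.py
```

```text
t 10.47 p [562.5 -39.5 118.7] psi_tool -1.346 psi_pos -1.356 rad 66.0 F [-4.9  -6.08  2.5 ] T [-0.961  0.708  0.056] Ft 6.09 Fr -4.9 M 0.457 w 0.13007187717617333 60.35099923610687 j6 -0.39
```

M has started to rise, from about 0.40 to 0.457. The post is close, so I'll lift and swing back three teeth.

Request:
apply_moves(series=[{"translation": [-0.007, -0.006, 0.011], "twist": [0, 0, 0.035], "claw": 0}, {"translation": [-0.007, -0.006, 0.022], "twist": [0, 0, 0.035], "claw": 0}, {"translation": [-0.007, -0.006, 0.033], "twist": [0, 0, 0.035], "claw": 0}, {"translation": [-0.007, -0.006, 0.044], "twist": [0, 0, 0.035], "claw": 0}, {"translation": [-0.007, -0.006, 0.044], "twist": [0, 0, 0.035], "claw": 0}, {"translation": [-0.007, -0.006, 0.044], "twist": [0, 0, 0.035], "claw": 0}])

```text
t: 10.97
position: [560.9, -40.4, 127.9]
eef_rot: [-1.92, -2.483, 0.006]
ft_force: [-0.4, -5.6, -7.0]
grip_width: 0.129
gripper_force: 59.1
```

```bash
python3 m.py;  python3 - <<'E'
from arc import arc
arc(-1.326,0.785,8,67);print();arc(-0.541,0.785,8,67)
E
```

```text
t 10.97 p [560.9 -40.4 127.9] psi_tool -1.316 psi_pos -1.33 rad 65.5 F [-0.43 -5.56 -6.97] T [-0.716  0.014 -0.077] Ft 1.75 Fr -5.29 M 0.037 w 0.12942273428916465 59.10345375537872 j6 -0.43
+0.098: [-0.0252,-0.0076] tw 0.1249
+0.196: [-0.0495,-0.0177] tw 0.2499
+0.294: [-0.0726,-0.0300] tw 0.3748
+0.393: [-0.0945,-0.0446] tw 0.4997
+0.491: [-0.1148,-0.0613] tw 0.6247
+0.589: [-0.1335,-0.0798] tw 0.7496
+0.687: [-0.1501,-0.1001] tw 0.8746
+0.785: [-0.1648,-0.1220] tw 0.9995

+0.098: [-0.0124,-0.0232] tw 0.1249
+0.196: [-0.0225,-0.0474] tw 0.2499
+0.294: [-0.0302,-0.0726] tw 0.3748
+0.393: [-0.0353,-0.0984] tw 0.4997
+0.491: [-0.0379,-0.1245] tw 0.6247
+0.589: [-0.0380,-0.1508] tw 0.7496
+0.687: [-0.0354,-0.1770] tw 0.8746
+0.785: [-0.0303,-0.2028] tw 0.9995
```

Request:
apply_moves(series=[{"translation": [-0.0252, -0.0076, 0], "twist": [0, 0, 0.125], "claw": 0}, {"translation": [-0.0495, -0.0177, 0], "twist": [0, 0, 0.25], "claw": 0}, {"translation": [-0.0726, -0.03, 0], "twist": [0, 0, 0.375], "claw": 0}, {"translation": [-0.0945, -0.0446, 0], "twist": [0, 0, 0.5], "claw": 0}, {"translation": [-0.1148, -0.0613, 0], "twist": [0, 0, 0.625], "claw": 0}, {"translation": [-0.1335, -0.0798, 0], "twist": [0, 0, 0.75], "claw": 0}, {"translation": [-0.1501, -0.1001, 0], "twist": [0, 0, 0.875], "claw": 0}, {"translation": [-0.1648, -0.122, 0], "twist": [0, 0, 1.0], "claw": 0}])

```text
t: 11.63
position: [520.2, -70.7, 128.3]
eef_rot: [-0.816, -3.032, 0.002]
ft_force: [3.6, -5.2, -7.2]
grip_width: 0.127
gripper_force: 59.1
```

Request:
apply_moves(series=[{"translation": [-0.0124, -0.0232, 0], "twist": [0, 0, 0.125], "claw": 0}, {"translation": [-0.0225, -0.0474, 0], "twist": [0, 0, 0.25], "claw": 0}, {"translation": [-0.0302, -0.0726, 0], "twist": [0, 0, 0.375], "claw": 0}, {"translation": [-0.0353, -0.0984, 0], "twist": [0, 0, 0.5], "claw": 0}, {"translation": [-0.0379, -0.1245, 0], "twist": [0, 0, 0.625], "claw": 0}, {"translation": [-0.038, -0.1508, 0], "twist": [0, 0, 0.75], "claw": 0}, {"translation": [-0.0354, -0.177, 0], "twist": [0, 0, 0.875], "claw": 0}, {"translation": [-0.0303, -0.2028, 0], "twist": [0, 0, 1.0], "claw": 0}])

```text
t: 12.3
position: [513.2, -120.7, 128.4]
eef_rot: [0.407, -3.114, -0.002]
ft_force: [3.2, -2.6, -7.0]
grip_width: 0.13
gripper_force: 59.1
```

```bash
python3 m.py
```

```text
t 12.3 p [ 513.2 -120.7  128.4] psi_tool 0.26 psi_pos 0.258 rad 65.4 F [ 3.18 -2.58 -6.96] T [-0.424 -0.2   -0.174] Ft 3.3 Fr -2.42 M 0.043 w 0.12979572587020038 59.114200472831726 j6 -2.17
```

Lower, release so it drops home, then re-grip.

Request:
apply_moves(series=[{"translation": [0, 0, -0.014], "twist": [0, 0, 0], "claw": 0}, {"translation": [0, 0, -0.028], "twist": [0, 0, 0], "claw": 0}, {"translation": [0, 0, -0.042], "twist": [0, 0, 0], "claw": 0}, {"translation": [0, 0, -0.044], "twist": [0, 0, 0], "claw": 0}, {"translation": [0, 0, -0.044], "twist": [0, 0, 0], "claw": 0}])

```text
t: 12.72
position: [513.1, -120.7, 119.3]
eef_rot: [0.399, -3.115, 0.001]
ft_force: [-2.3, -2.6, -0.4]
grip_width: 0.128
gripper_force: 60.1
```

```bash
python3 m.py
```

```text
t 12.72 p [ 513.1 -120.7  119.3] psi_tool 0.255 psi_pos 0.257 rad 65.5 F [-2.27 -2.63 -0.41] T [-0.374  0.524 -0.016] Ft 1.97 Fr 2.87 M 0.113 w 0.12786551314447653 60.11646866798401 j6 -2.16
```

Request:
apply_moves(series=[{"translation": [0, 0, 0], "twist": [0, 0, 0], "claw": 0.35}, {"translation": [0, 0, 0], "twist": [0, 0, 0], "claw": 0.35}, {"translation": [0, 0, 0], "twist": [0, 0, 0], "claw": 0.35}, {"translation": [0, 0, 0], "twist": [0, 0, 0], "claw": 0}, {"translation": [0, 0, 0], "twist": [0, 0, 0], "claw": 0}, {"translation": [0, 0, 0], "twist": [0, 0, 0], "claw": 0}, {"translation": [0, 0, 0], "twist": [0, 0, 0], "claw": 0}, {"translation": [0, 0, 0], "twist": [0, 0, 0], "claw": 0}])

```text
t: 13.38
position: [513.9, -120.8, 119.2]
eef_rot: [-0.4, 3.115, -0.0]
ft_force: [0.5, -0.8, 2.1]
grip_width: 0.123
gripper_force: 60.1
```

```bash
python3 m.py
```

```text
t 13.38 p [ 513.9 -120.8  119.2] psi_tool 0.255 psi_pos 0.261 rad 64.8 F [ 0.47 -0.79  2.07] T [-0.084 -0.107  0.059] Ft 0.89 Fr -0.25 M 0.116 w 0.12314242353962962 60.137173533439636 j6 -2.16
```

Request:
apply_moves(series=[{"translation": [-0.0026, 0.0102, 0], "twist": [0, 0, -0.051], "claw": 0}, {"translation": [-0.0045, 0.0205, 0], "twist": [0, 0, -0.102], "claw": 0}, {"translation": [-0.0062, 0.031, 0], "twist": [0, 0, -0.153], "claw": 0}, {"translation": [-0.0074, 0.0415, 0], "twist": [0, 0, -0.204], "claw": 0}, {"translation": [-0.0083, 0.052, 0], "twist": [0, 0, -0.255], "claw": 0}])

```text
t: 13.8
position: [511.9, -108.2, 119.3]
eef_rot: [-0.085, 3.139, -0.002]
ft_force: [1.5, -1.7, 1.3]
grip_width: 0.124
gripper_force: 60.2
```

```bash
python3 m.py; python3 - <<'E'
from arc import arc
for a in (.055,-.145,-.345,-.545):arc(a,-0.2,5,66);print()
E
```

```text
t 13.8 p [ 511.9 -108.2  119.3] psi_tool 0.054 psi_pos 0.065 rad 64.8 F [ 1.51 -1.72  1.27] T [-0.338 -0.168  0.394] Ft 1.81 Fr -1.39 M 0.511 w 0.12401937645110594 60.15995979309082 j6 -1.94
-0.040: [-0.0004,0.0106] tw -0.0509
-0.080: [-0.0003,0.0211] tw -0.1019
-0.120: [0.0002,0.0317] tw -0.1528
-0.160: [0.0011,0.0422] tw -0.2037
-0.200: [0.0024,0.0527] tw -0.2546

-0.040: [0.0017,0.0104] tw -0.0509
-0.080: [0.0039,0.0208] tw -0.1019
-0.120: [0.0064,0.0310] tw -0.1528
-0.160: [0.0094,0.0411] tw -0.2037
-0.200: [0.0128,0.0511] tw -0.2546

-0.040: [0.0038,0.0099] tw -0.0509
-0.080: [0.0079,0.0196] tw -0.1019
-0.120: [0.0125,0.0291] tw -0.1528
-0.160: [0.0174,0.0384] tw -0.2037
-0.200: [0.0227,0.0476] tw -0.2546

-0.040: [0.0057,0.0089] tw -0.0509
-0.080: [0.0117,0.0176] tw -0.1019
-0.120: [0.0180,0.0260] tw -0.1528
-0.160: [0.0247,0.0342] tw -0.2037
-0.200: [0.0317,0.0421] tw -0.2546
```

Request:
apply_moves(series=[{"translation": [-0.0004, 0.0106, 0], "twist": [0, 0, -0.051], "claw": 0}, {"translation": [-0.0003, 0.0211, 0], "twist": [0, 0, -0.102], "claw": 0}, {"translation": [0.0002, 0.0317, 0], "twist": [0, 0, -0.153], "claw": 0}, {"translation": [0.0011, 0.0422, 0], "twist": [0, 0, -0.204], "claw": 0}, {"translation": [0.0024, 0.0527, 0], "twist": [0, 0, -0.255], "claw": 0}])

```text
t: 14.22
position: [512.4, -95.3, 119.2]
eef_rot: [0.229, 3.132, -0.003]
ft_force: [0.4, -2.3, 1.3]
grip_width: 0.132
gripper_force: 60.2
```

```bash
python3 m.py
```

```text
t 14.22 p [512.4 -95.3 119.2] psi_tool -0.146 psi_pos -0.134 rad 64.7 F [ 0.37 -2.29  1.3 ] T [-0.425 -0.087  0.509] Ft 2.22 Fr -0.67 M 0.653 w 0.13167533014336913 60.231483578681946 j6 -1.72
```

Request:
apply_moves(series=[{"translation": [0.0017, 0.0104, 0], "twist": [0, 0, -0.051], "claw": 0}, {"translation": [0.0039, 0.0208, 0], "twist": [0, 0, -0.102], "claw": 0}, {"translation": [0.0064, 0.031, 0], "twist": [0, 0, -0.153], "claw": 0}, {"translation": [0.0094, 0.0411, 0], "twist": [0, 0, -0.204], "claw": 0}, {"translation": [0.0128, 0.0511, 0], "twist": [0, 0, -0.255], "claw": 0}])

```text
t: 14.63
position: [515.4, -82.8, 119.2]
eef_rot: [0.541, 3.094, -0.004]
ft_force: [-0.9, -4.1, 1.5]
grip_width: 0.127
gripper_force: 60.4
```

```bash
python3 m.py
```

```text
t 14.63 p [515.4 -82.8 119.2] psi_tool -0.346 psi_pos -0.334 rad 64.7 F [-0.93 -4.15  1.51] T [-0.599  0.016  0.602] Ft 4.22 Fr -0.48 M 0.875 w 0.12729789280558274 60.384095907211304 j6 -1.49
```

M is 0.875, about 6.7 N over free by that noisy reading and above the 4.5 N needed. I'll release and retreat upward.

Request:
apply_moves(series=[{"translation": [0, 0, 0], "twist": [0, 0, 0], "claw": 0.5}, {"translation": [0, 0, 0], "twist": [0, 0, 0], "claw": 0.5}, {"translation": [0, 0, 0], "twist": [0, 0, 0], "claw": 0.5}, {"translation": [0, 0, 0], "twist": [0, 0, 0], "claw": 0.5}, {"translation": [0, 0, 0.15], "twist": [0, 0, 0], "claw": 0.5}, {"translation": [-0.1, 0.1, 0.3], "twist": [0, 0, 0], "claw": 0.5}, {"translation": [-0.2, 0.15, 0.45], "twist": [0, 0, 0], "claw": 0.5}, {"translation": [-0.2, 0.15, 0.45], "twist": [0, 0, 0], "claw": 0.5}])

```text
t: 15.3
position: [465.1, -43.1, 236.7]
eef_rot: [0.536, 3.088, 0.001]
ft_force: [0.7, 0.4, 1.1]
grip_width: 0.503
gripper_force: 0.0
```

Request:
apply_moves(series=[{"translation": [-0.1, 0, 0], "claw": 0.5, "twist": [0, 0, 0]}, {"translation": [-0.1, 0, 0], "claw": 0.5, "twist": [0, 0, 0]}, {"translation": [-0.1, 0, 0], "claw": 0.5, "twist": [0, 0, 0]}, {"translation": [-0.1, 0, 0], "claw": 0.5, "twist": [0, 0, 0]}])

```text
t: 15.63
position: [440.3, -44.3, 230.6]
eef_rot: [-0.54, -3.094, -0.0]
ft_force: [0.7, 0.4, -0.2]
grip_width: 0.496
gripper_force: 0.0
```

```bash
python3 m.py; python3 - <<'E'
from h import *
a=imaging.get_image("wrist");b=imaging.get_image("side")[220:320,255:355]; s=imaging.get_image("scene")[205:305,260:360]
f=lambda i,w,h:cv2.resize(i,(w,h),interpolation=cv2.INTER_CUBIC)
cv2.imwrite("pics/end.png",np.hstack([f(s,400,400),f(b,400,400)]))
E
```

```text
t 15.63 p [440.3 -44.3 230.6] psi_tool -0.345 psi_pos -0.413 rad 148.7 F [ 0.72  0.35 -0.18] T [-0.002 -0.013 -0.001] Ft -0.61 Fr -0.52 M -0.092 w 0.4961418233888442 0.0 j6 -1.45
```

View pics/end.png

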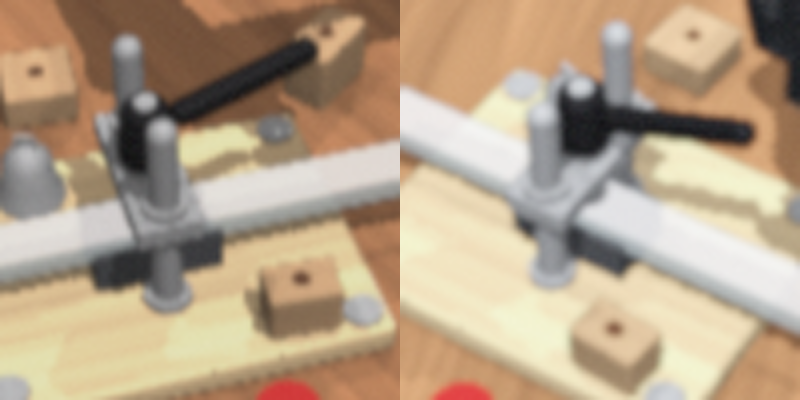

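The handle is seated: its cap is at the same pixels as at the start, (147,100) and (580,87) in the crops. The bar, blocks, bell and toy haven't moved, and the gripper is clear, so I'm handing in.

```bash
python3 -c "
from rig import robot
print(robot.hand_in())"
```

```text
the job is handed in; nothing more can be done
None
```

I tightened the clamp until the handle pushed back about 6.7 N more than when it ran free (firm is 4.5 N, cracking is 7.5 N; readings vary by about 0.5 N), left the handle down in its serrations with the bar in its saddle and everything near the clamp in place, and handed the job in at about 16 s; no verdict came back.

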